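# Grade mixed milling balls on a sloped screen board

### The job

Push the grading board's catch drawer fully home, then tip the mixed steel milling balls from the pan onto the closed plate at the top of the board, so that they roll down and all small, medium and large balls end up each in their own drawer compartment (small uppermost, large at the foot). Leave the drawer home and set the empty pan back down upright on the worktop, leaving the other things where they are.

Things in the scene. Friction and masses are not known exactly. Their poses are not given: they have to be found in the camera images.
- sorter: Fixed aluminium grading board, 335 mm long (its x = -155 to 180 mm), 170 mm wide over its foot flanges. Origin: mid-width, on the worktop; x points uphill, z up. Square bars set on edge (sharp edge up) at y = -20 and 20 mm, and half bars on the walls, slope down at 12 degrees between side walls (inner faces y = +-60 mm, 8 mm thick, top 30 mm above the bar axes). Bar-axis height: 50 mm + 0.2126*(x + 100 mm).
- run_plate (a point): Middle of the closed plate at the board's top end, where the balls are tipped; on its surface, at board x = 145 mm, 102 mm above the worktop. Axes as the board's. The plate spans board x = 110 to 180 mm and y = +-60 mm, sloping 12 degrees, the bars running on over it as sharp ridges 11 mm high, and with a 9 mm high back edge at board x = 178 mm.
- fine_screen (a point): Middle of the upper screen (board x = -10 to 110 mm), bar-axis height: 23 mm wide bars, three 17 mm gaps; only small balls drop through, into the drawer's uppermost compartment. Axes as the board's.
- wide_screen (a point): Middle of the lower screen (board x = -100 to -10 mm), bar-axis height: 15 mm wide bars, three 25 mm gaps; medium balls drop through into the middle compartment. Large balls run off its lower end into the compartment at the foot. Axes as the board's.
- drawer (a joint): Catch drawer under the screens: 0 = fully home, grows (m) as drawn out downhill (board -x), to 0.07. About 4 N friction, stays where left, hard stop at 0. At 0 its compartments (floor 6 mm high) lie at board x = -10 to 107 mm (small), -102 to -11 mm (medium), -158 to -105 mm (large); drawn out, they do not line up with the screens.
- drawer_front (a point): Point on the outer face of the drawer's white front plate, mid-width, 70 mm above the worktop; moves with the drawer; at board x = -164 mm when home. Axes as the board's: the face looks along -x. Plate 134 mm wide, 3 to 90 mm above the worktop; a finger pull 60 mm wide stands out 8 mm from it at height 52 to 58 mm.
- pan: Loose grey tipping pan, 110 mm long (x), 86 mm wide, about 180 g plus 325 g of balls. Origin: centre of its underside; z up; -x points to the open pouring lip, +x to the closed rear. The floor rises 10 degrees from 4 mm height at the rear to the lip, so the balls lie at the rear and roll out once the lip is lowered by more than 10 degrees. A foot under x = -12 mm reaches down to z = 0.
- pan_lip (a point): Middle of the pan's open lip edge, on the floor, in the pan's frame x = -55 mm, z = 23 mm; the floor is 80 mm wide between side walls 30 mm high. Axes as the pan's.
- pan_grip (a point): Centre of the pan's upright grip tab, in the pan's frame x = 0, y = 0, z = 82 mm. The tab is 10 mm thick along x, 40 mm wide along y, from 60 to 104 mm height, on a bridge (60 mm high) across the pan's middle. Axes as the pan's.
- large_0: Large polished steel milling ball, 30 mm in diameter, 110 g; origin at its centre. Starts in the pan.
- large_1: Large polished steel milling ball, 30 mm in diameter, 110 g; origin at its centre. Starts in the pan.
- medium_0: Medium polished steel milling ball, 21 mm in diameter, 38 g; origin at its centre. Starts in the pan.
- medium_1: Medium polished steel milling ball, 21 mm in diameter, 38 g; origin at its centre. Starts in the pan.
- small_0: Small polished steel milling ball, 12 mm in diameter, 10 g; origin at its centre. Starts in the pan.
- small_1: Small polished steel milling ball, 12 mm in diameter, 10 g; origin at its centre. Starts in the pan.
- small_2: Small polished steel milling ball, 12 mm in diameter, 10 g; origin at its centre. Starts in the pan.
- specimen_cup: White open specimen cup, 61 mm across, 66 mm high, loose bystander; origin: centre of its underside.
- reagent_vial: Brown capped reagent vial, 33 mm across, 70 mm high, loose bystander; origin: centre of its underside.
- timer: Flat lab timer, 64 x 64 x 18 mm, loose bystander; origin: centre of its underside.
- stapler: Black stapler, 34 x 117 x 35 mm, loose bystander; origin: centre of its underside.

How it is judged:
By the outcome, as a careful person would: the job done as asked, in the order asked, and still so for the second after the job is handed in, with the robot touching nothing.
It also fails if it takes over 62 s, if anything falls off the work surface, if the arm or the gripper's body presses on something with over 40 N, if the wrist force passes 120 N, or if a joint passes its speed limit or range.

### The arm

A 6-joint arm with a two-finger parallel gripper is mounted at the origin on a cart in front of the work surface, level with it; the furniture and walls round the work are solid. World frame = base frame: x ahead of the robot, y to its left, z up, the work surface at z = 0. Lengths are in mm, angles in rad, forces in N, time in s.
With the tool pointing down it reaches from about 300 to 1000 mm from the base axis. Payload 5.1 kg.
Tool frame: the origin (TCP) lies at the very end of the fingers, on their centre line; the grasp point (between the pads) lies 19 mm behind it; y points along the fingers, x is the direction in which the jaws open and shut, and the axes are right-handed (so a half turn about y gives the same grasp; the last joint's range is limited). The gripper opens to 95 mm and grips with 3 to 60 N. Pads are 20 mm wide; open, the fingers measure 119 mm over their backs; the gripper's body (75 mm by 180 mm) begins 59 mm behind the grasp point.
Start: joints at [-1.343, 0.124, 1.65, -0, 1.367, -0.083], TCP at [198.751, -618.856, 214.656] pointing down, gripper open.
Joint ranges: [-2.61, 2.61], [-1.02, 2.33], [0.03, 2.71], [-1.35, 4.49], [0.32, 2.68], [-2.91, 2.91]. Speed limits (rad/s): [2.57, 2.57, 3.14, 3.14, 3.14, 3.14].

### API

Orientations are given as a rotation vector (axis times angle).
In Python, from station import env, claw, kinematics, vision, ticket, nets, monitor gives the robot as it stands. Calls block until the motion is done:
- env.move_pose(position, orientation): joint-space move of the TCP to a pose.
- env.move_l(position, rot=None, v=150, threshold=None): straight line of the TCP; rot=None keeps the orientation; v is the mean speed in mm/s. With threshold (N) it stops when the force on the tool has changed by that much, and returns True; else False.
- env.movej(angles): joint-space move.
- claw.release() and claw.gripper_close(f_grip=None): open the fingers fully, or close them until they stop; f_grip is the grip in N (None keeps the last).
- env.wait(seconds).
- kinematics.ik(position, orientation): joint angles nearest the present ones, or None.
- vision.get_image(name): name is "side" or "top" or "wrist"; returns (picture, depth): 420x560x3 uint8, red, green, blue; 420x560 float32, mm along the optical axis (not along the pixel's ray), 0 where there is no reading.
- vision.get_calibration(name): a dict with "fx", "fy", "cx", "cy" (pixels), "world_to_cam" (4x4, takes a point from world to camera coordinates). Camera axes: x right, y down, z forward; pixel columns grow to the right and rows downward; lengths in mm; the calibration is good to about 2 mm. A picture is of the moment at which its call begins: read the wrist's pose just before it. get_calibration takes no time and is no camera call; for the wrist camera it gives the pose at the moment of the call.
A pose or a line that the arm cannot do raises env.PlanningError and nothing moves.
- ticket.sign_off(): hands the job in, once; it reports no verdict.
Trained networks look in the newest picture that a camera, given by its name, has taken for a name from the list of things; names that differ only in an ending like _2 or _b are one class to them, and where a whole thing is asked for, a point or a joint stands for the part that bears it (a point fixed in the world has none). Each returns a list of dicts, best first, with "score" (0 to 1); they miss things now and then, are a little off and sometimes report something else, mostly with a low value. They report only what shows in the picture. A call takes as long as a camera call.
- nets.search_frame(camera, name): "point" ([x, y, z] in mm, in world coordinates, good to about 4 mm: the middle of the surface that is visible of it).
- nets.tip_of(camera, name): "point" ([x, y, z] in mm, in world coordinates, good to about 4 mm: a listed point, or the origin of a listed thing).
Readings, each from a call of its own:
- monitor.get_time(): time.
- monitor.get_qpos(): joint angles.
- monitor.get_joint_velocities(): joint speeds.
- monitor.get_joint_torque(): joint torques, N m.
- monitor.get_eef_pos(): TCP position.
- monitor.get_orientation(): TCP orientation.
- monitor.get_wrist_force(): force on the tool from outside, world axes, zero at the start.
- monitor.get_ft_torque(): the same for the moment, N m.
- monitor.get_opening(): opening from 0.0 (shut) to 1.0 (fully open).
Only numpy, scipy, OpenCV 4.12 (cv2) and the standard library are available. Lean on these libraries where they do the work, as an engineer would, in place of code of your own. Each camera call takes 0.05 s, during which the arm holds its last target. There are 200 camera calls.

## Working session

There is one attempt and no reset: what is moved stays moved. The work goes in short steps, each a Python script; the robot and the scene stay as the last script left them, time stands still between calls to the robot, and variables do not carry over. Pictures are saved under pics/ and viewed, about 8 in all and at most 12, crops included, and the job is handed in when it is done.

```bash
mkdir -p pics; ls; python3 - <<'E'
from station import env, claw, kinematics, vision, ticket, nets, monitor
import cv2,numpy as np
for c in ["top","side"]:
    im,d=vision.get_image(c); cv2.imwrite(f"pics/{c}0.png",im[:,:,::-1]); np.save(f"pics/{c}0.npy",d)
    k=vision.get_calibration(c); W=np.linalg.inv(k["world_to_cam"]); print(c,k["fx"],k["cx"],k["cy"],W[:3,3].round(),W[:3,2].round(2))
    for n in ["run_plate","fine_screen","wide_screen","drawer_front","pan","pan_lip","pan_grip","specimen_cup","reagent_vial","timer","stapler","sorter"]:
        print(n,[(np.round(r["point"]).tolist(),round(r["score"],2)) for r in nets.tip_of(c,n)[:2]])
print(monitor.get_time(),monitor.get_orientation(),monitor.get_qpos())
E
```

```text
pics
top 454.8264582969609 278.70222496350374 205.77234177685162 [ 476.  158. 1567.] [ 0.04 -0.   -1.  ]
run_plate [([593.0, 91.0, 106.0], 0.77), ([469.0, -246.0, 73.0], 0.45)]
fine_screen [([557.0, -0.0, 81.0], 0.81)]
wide_screen [([521.0, -99.0, 59.0], 0.94), ([432.0, 411.0, 22.0], 0.46)]
drawer_front [([470.0, -247.0, 73.0], 0.89), ([433.0, 366.0, 82.0], 0.56)]
pan [([433.0, 364.0, -2.0], 0.56)]
pan_lip [([401.0, 316.0, 26.0], 0.79)]
pan_grip [([434.0, 364.0, 81.0], 0.81)]
specimen_cup [([697.0, -241.0, 0.0], 0.72)]
reagent_vial [([467.0, -246.0, 70.0], 0.68), ([659.0, 220.0, 2.0], 0.57)]
timer [([422.0, 553.0, 2.0], 0.86), ([438.0, 364.0, -1.0], 0.7)]
stapler [([622.0, 447.0, -1.0], 0.89)]
sorter [([540.0, -49.0, 1.0], 0.7), ([417.0, 395.0, 21.0], 0.62)]
side 419.29893639286814 274.90050712369083 209.13425257657323 [ 140. 1167.  568.] [ 0.35 -0.85 -0.39]
run_plate [([594.0, 86.0, 102.0], 0.74), ([434.0, 363.0, 84.0], 0.72)]
fine_screen [([556.0, -1.0, 85.0], 0.69)]
wide_screen [([523.0, -99.0, 60.0], 0.63)]
drawer_front [([469.0, -243.0, 76.0], 0.86), ([545.0, -45.0, -4.0], 0.48)]
pan [([434.0, 363.0, 3.0], 0.88)]
pan_lip [([403.0, 320.0, 24.0], 0.92), ([662.0, 217.0, 3.0], 0.29)]
pan_grip [([434.0, 366.0, 86.0], 0.92)]
specimen_cup [([700.0, -239.0, 4.0], 0.74), ([524.0, -100.0, 59.0], 0.22)]
reagent_vial [([658.0, 222.0, 1.0], 0.49)]
timer [([422.0, 556.0, -3.0], 0.93), ([525.0, -96.0, 60.0], 0.73)]
stapler [([623.0, 444.0, 2.0], 0.63), ([555.0, 1.0, 85.0], 0.17)]
sorter [([544.0, -44.0, -2.0], 0.76), ([402.0, 319.0, 28.0], 0.18)]
1.3 [-1.34031811  0.97728588 -0.97730055] [-1.34262168e+00  1.23794766e-01  1.65028123e+00  1.91833615e-05
  1.36752120e+00 -8.25893681e-02]
```

View pics/top0.png

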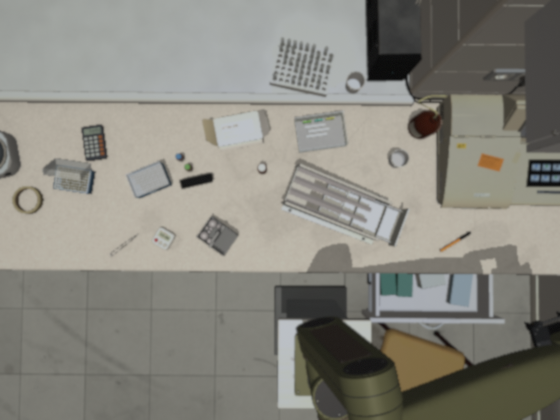

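View pics/side0.png

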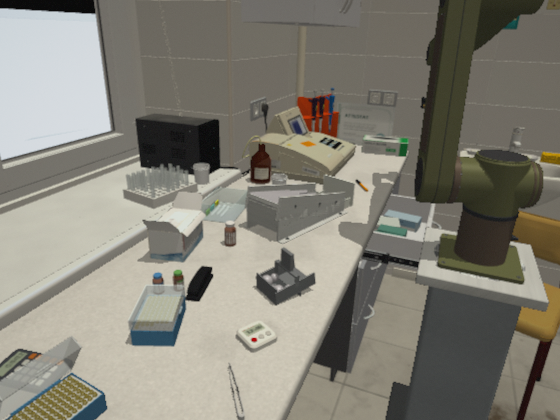

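The top view shows the board at about px (345,200), its uphill end to the left (+y) and the drawer partly out on the right at (398,225). The pan is at (218,233). The side view confirms this, with the pan's closed rear facing away from the board. Next I'll fit the poses and plan.

```bash
cat > h.py <<'E'
from station import env, claw, kinematics, vision, ticket, nets, monitor
import numpy as np, cv2, json
from scipy.spatial.transform import Rotation as R
def fit(pairs):  # 2D rigid: local->world ; pairs [(lx,ly),(wx,wy)]
    L=np.array([p[0] for p in pairs],float);W=np.array([p[1] for p in pairs],float)
    l=L-L.mean(0);w=W-W.mean(0)
    a=np.arctan2((l[:,0]*w[:,1]-l[:,1]*w[:,0]).sum(),(l*w).sum())
    c,s=np.cos(a),np.sin(a);M=np.array([[c,-s],[s,c]]);t=W.mean(0)-M@L.mean(0)
    return t,a,np.linalg.norm(L@M.T+t-W,axis=1)
def measure(spec,cams=("top","side"),n=2,tol=20,near=None):
    P=[]
    for c in cams:
        for _ in range(n):
            vision.get_image(c)
            for k,(l,z) in spec.items():
                for r in nets.tip_of(c,k)[:1]:
                    p=np.array(r["point"])
                    if r["score"]>.5 and abs(p[2]-z)<12 and (near is None or np.hypot(*(p[:2]-near))<300): P.append((l,p[:2]))
    t,a,e=fit(P); P=[p for p,x in zip(P,e) if x<max(8,2*np.median(e))]
    t,a,e=fit(P); return t,a,e,len(P)
PAN={"pan":((0,0),0),"pan_lip":((-55,0),23),"pan_grip":((0,0),82)}
BOARD={"sorter":((0,0),0),"run_plate":((145,0),102),"fine_screen":((50,0),82),"wide_screen":((-55,0),60)}
def rot(jaw,tilt=0,flip=1):
    """tool down, jaw axis (tool x) at world yaw `jaw`; tilt about local y lowers -x side"""
    x=flip*np.array([np.cos(jaw),np.sin(jaw),0]);y=np.array([0,0,-1.]);z=np.cross(x,y)
    ax=np.array([-np.sin(jaw),np.cos(jaw),0])
    return R.from_rotvec(-ax*tilt)*R.from_matrix(np.c_[x,y,z])
def bd(x,y,z,B):
    t=np.array(B["bt"]);a=B["ba"];c,s=np.cos(a),np.sin(a)
    return np.array([t[0]+c*x-s*y,t[1]+s*x+c*y,z])
def load(): return json.load(open("S.json"))
E
python3 - <<'E'
from h import *
t,a,e,n=measure(BOARD,near=(543,-47)); print("board",t,np.degrees(a),e.round(1),n)
pt,pa,pe,pn=measure(PAN,near=(434,364)); print("pan",pt,np.degrees(pa),pe.round(1),pn)
c,s=np.cos(a),np.sin(a)
d=[]
for cam in("top","side"):
    p=np.array(nets.tip_of(cam,"drawer_front")[0]["point"]);d.append((c*(p[0]-t[0])+s*(p[1]-t[1]),-s*(p[0]-t[0])+c*(p[1]-t[1]),p[2]))
print("drawer",d)
B=dict(bt=t.tolist(),ba=a,pt=pt.tolist(),pa=pa);json.dump(B,open("S.json","w"))
for f in(1,-1):
    print(f,"push",kinematics.ik(bd(-250,0,66,B),rot(a+np.pi/2,0,f).as_rotvec()))
    print("pan",kinematics.ik([*pt,66],rot(pa,0,f).as_rotvec()))
    for th in(0,20,40): 
        r=np.radians(th);lz=124; T=R.from_rotvec([0,-r,0]).apply([55,0,66-23])
        print(th,kinematics.ik(bd(152+T[0],0,lz+T[2],B),rot(a,r,f).as_rotvec()))
print(monitor.get_time())
E
```

```text
board [540.70474068 -47.53029403] 70.07697375452776 [4.8 3.9 2.7 2.9 0.1 1.7 1.8 1.4 4.4 1.8 2.7 2.3 4.8 3.5 3.8 2.7] 16
pan [433.55315714 363.88492631] 53.36260166715226 [3.  3.7 3.9 0.5 5.5 0.6 2.  1.1 0.5 3.8 2.1] 11
drawer [(np.float64(-212.4685406921197), np.float64(0.53662768770144), np.float64(71.0)), (np.float64(-208.4316476734338), np.float64(4.658944361088459), np.float64(71.5))]
1 push [-6.55391184e-01  1.56581797e-02  2.02876628e+00 -4.44089210e-16
  1.09716819e+00  2.83392387e+00]
pan [ 0.60341624  0.08046117  1.96128969  0.          1.09984179 -0.32793685]
0 [ 1.50776948e-01  1.11115595e-01  1.74568147e+00 -4.44089210e-16
  1.28479559e+00 -1.07229697e+00]
20 [-0.03052241 -0.01103965  1.87507316  0.35794134  1.18775235 -1.3735986 ]
40 [-0.22583251 -0.04936012  1.98603752  0.7481746   1.21637081 -1.72386472]
-1 push [-6.55391184e-01  1.56581797e-02  2.02876628e+00 -4.44089210e-16
  1.09716819e+00 -3.07668780e-01]
pan [0.60341624 0.08046117 1.96128969 0.         1.09984179 2.8136558 ]
0 [ 1.50776948e-01  1.11115595e-01  1.74568147e+00 -4.44089210e-16
  1.28479559e+00  2.06929568e+00]
20 [-0.03052241 -0.01103965  1.87507316  0.35794134  1.18775235  1.76799405]
40 [-0.22583251 -0.04936012  1.98603752  0.7481746   1.21637081  1.41772793]
3.2
```

```bash
python3 - <<'E'
from h import *
B=load();a=B["ba"];rv=rot(a+np.pi/2,0,-1).as_rotvec()
def bx():
    p=np.array(monitor.get_eef_pos());q=p[:2]-B["bt"];return round(float(np.cos(a)*q[0]+np.sin(a)*q[1]),1),round(p[2],1)
env.move_pose(bd(-255,0,110,B),rv); claw.gripper_close(20)
env.move_l(bd(-255,0,69,B),v=150); print(bx(),monitor.get_time())
print(env.move_l(bd(-190,0,69,B),v=70),bx(),np.round(monitor.get_wrist_force(),1))
print(env.move_l(bd(-155,0,69,B),v=35,threshold=14),bx(),np.round(monitor.get_wrist_force(),1))
for c in("top","side"):
    im,_=vision.get_image(c); cv2.imwrite(f"pics/{c}1.png",im[:,:,::-1])
env.move_l(bd(-200,0,69,B),v=120); print(bx(),monitor.get_time())
E
```

```text
(-254.9, np.float64(68.6)) 6.725
False (-189.4, np.float64(68.6)) [ 0.   0.1 -0.3]
True (-173.5, np.float64(68.3)) [-0.4 -2.6  0.5]
(-199.9, np.float64(68.8)) 8.875
```

```bash
python3 - <<'E'
from h import *
B=load();a=B["ba"];t=B["bt"];c,s=np.cos(a),np.sin(a)
def bx():
    q=np.array(monitor.get_eef_pos())[:2]-t;return round(float(c*q[0]+s*q[1]),2)
env.move_l(bd(-178,0,69,B),v=80)
print(env.move_l(bd(-150,0,69,B),v=20,threshold=22),bx(),np.round(monitor.get_wrist_force(),1),monitor.get_time())
env.move_l(bd(-225,0,69,B),v=150)
env.move_l(bd(-225,0,230,B),v=250)
claw.release()
for cam in("top","side"):
    im,_=vision.get_image(cam); cv2.imwrite(f"pics/{cam}2.png",im[:,:,::-1])
    p=np.array(nets.tip_of(cam,"drawer_front")[0]["point"]);q=p[:2]-t;print(cam,c*q[0]+s*q[1],-s*q[0]+c*q[1],p[2])
i=cv2.imread("pics/side2.png")[150:260,210:390];cv2.imwrite("pics/s2c.png",cv2.resize(i,None,fx=4,fy=4))
print(monitor.get_time())
E
```

```text
True -173.69 [-1.4 -2.5  2.6] 9.975
top -163.72019169127904 -0.7276783244023051 69.4
side -158.02755685505275 1.761078116349303 71.3
12.9917
```

View pics/s2c.png

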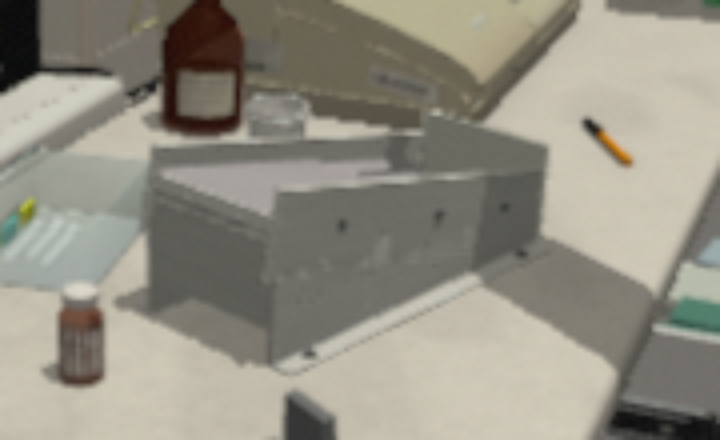

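The drawer is home: both pushes met the hard stop at the same position, the net puts the front at about -164, and the crop shows the front plate (485,150) tight against the walls. Next, the pan.

```bash
python3 - <<'E'
from h import *
B=load();pt,pa=B["pt"],B["pa"]
env.move_pose([*pt,220],rot(pa).as_rotvec()); print(monitor.get_time())
im,d=vision.get_image("wrist"); cv2.imwrite("pics/w3.png",im[:,:,::-1])
for k in PAN: print(k,[(np.round(r["point"],1).tolist(),round(r["score"],2)) for r in nets.tip_of("wrist",k)[:1]])
t,a,e,n=measure(PAN,cams=("top","side","wrist"),n=1,near=pt); print(t,np.degrees(a),e.round(1),n,pt,np.degrees(pa))
print(monitor.get_time())
E
```

```text
15.2167
pan [([434.0, 363.0, 2.1], 0.73)]
pan_lip [([400.8, 321.8, 20.0], 0.62)]
pan_grip [([430.1, 364.7, 83.0], 0.96)]
[433.31035535 364.20740169] 55.73723438974672 [1.  4.  1.1 2.9 2.3 2.3 0.5 2.2 2.7] 9 [433.553157141905, 363.8849263141276] 53.36260166715226
16.0167
```

View pics/w3.png

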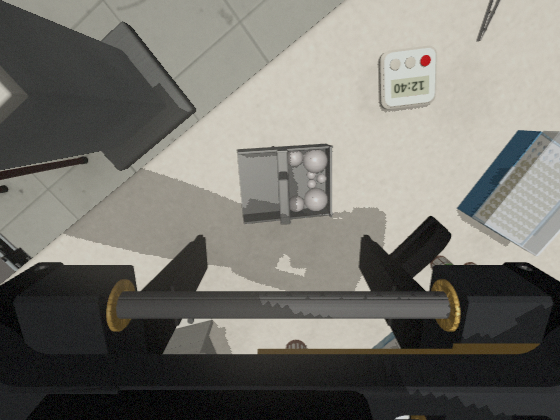

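The wrist view shows the pan at (285,185) with all seven balls at its rear on the right. The bridge and tab are at x≈283, and the pan is turned about +2.3° from my estimate, so I'll use 55.6°. Now I'll grasp and lift.

```bash
python3 - <<'E'
from h import *
B=load();B["pt"]=[433.2,364.1];B["pa"]=float(np.radians(55.6));json.dump(B,open("S.json","w"));pt,pa=B["pt"],B["pa"]
rv=rot(pa).as_rotvec()
env.move_l([*pt,120],rv,v=200)
print(env.move_l([*pt,67],v=100,threshold=8))
claw.gripper_close(50); print(monitor.get_opening()*95,np.round(monitor.get_eef_pos(),1),np.round(monitor.get_wrist_force(),1))
env.move_l([*pt,120],v=80);print(np.round(monitor.get_wrist_force(),1),np.round(monitor.get_ft_torque(),2))
env.move_l([*pt,270],v=200)
for c in("side","wrist"):
    im,_=vision.get_image(c); cv2.imwrite(f"pics/{c}4.png",im[:,:,::-1])
a=cv2.imread("pics/side4.png")[120:330,180:420];b=cv2.imread("pics/wrist4.png")
cv2.imwrite("pics/m4.png",np.hstack([cv2.resize(a,(480,420)),b[:,100:420]]))
print(monitor.get_opening()*95,monitor.get_time())
E
```

```text
False
9.99814394042567 [433.3 364.3  67. ] [ 1.   1.6 -1.5]
[ 0.  -0.3 -5.3] [-0.09 -0.05 -0.04]
9.580882951029958 20.4583
```

View pics/m4.png

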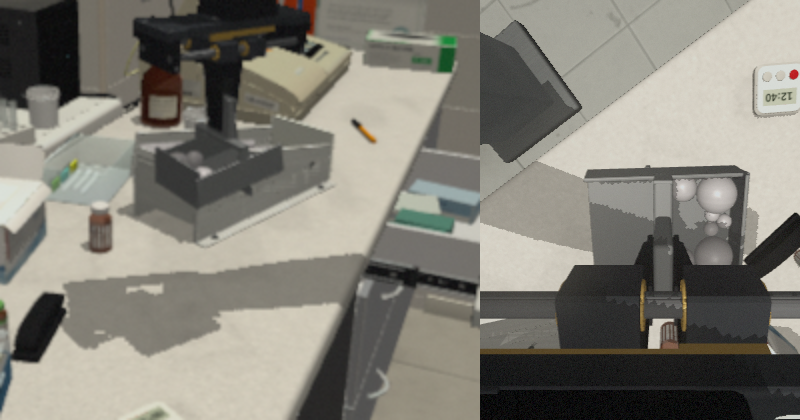

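The pan is lifted level with all the balls at its rear, tab gripped at about 10 mm. Now I'll carry it over the plate and check its alignment before pouring.

```bash
cat >> h.py <<'E'
def lip_pose(lx,lz,deg,B,ly=0):
    r=np.radians(deg);T=R.from_rotvec([0,-r,0]).apply([55,0,44])
    return bd(lx+T[0],ly,lz+T[2],B),rot(B["ba"],r).as_rotvec()
E
python3 - <<'E'
from h import *
B=load();a=B["ba"]
env.move_l(*lip_pose(158,215,0,B),v=120)
env.move_l(*lip_pose(158,150,5,B),v=60)
print(monitor.get_time())
for cam in("top","side"):
    im,_=vision.get_image(cam); cv2.imwrite(f"pics/{cam}5.png",im[:,:,::-1])
    for k in("pan_lip","pan_grip","run_plate"):
        for r in nets.tip_of(cam,k)[:1]:
            p=np.array(r["point"]);q=p[:2]-B["bt"];print(cam,k,np.round([np.cos(a)*q[0]+np.sin(a)*q[1],-np.sin(a)*q[0]+np.cos(a)*q[1],p[2]],1),round(r["score"],2))
A=cv2.imread("pics/top5.png")[140:260,250:430];b=cv2.imread("pics/side5.png")[110:260,200:400]
cv2.imwrite("pics/m5.png",np.vstack([cv2.resize(A,(450,300)),cv2.resize(b,(450,300))]))
print(monitor.get_time())
E
```

```text
24.0833
top pan_lip [153.5   0.9 153.9] 0.62
top pan_grip [202.7   2.1 212. ] 0.54
top run_plate [148.6  -0.8 103.9] 0.83
side pan_lip [158.4   2.5 151.8] 0.75
side pan_grip [208.    0.8 220. ] 0.98
side run_plate [141.9  -3.   99.4] 0.68
24.4833
```

View pics/m5.png

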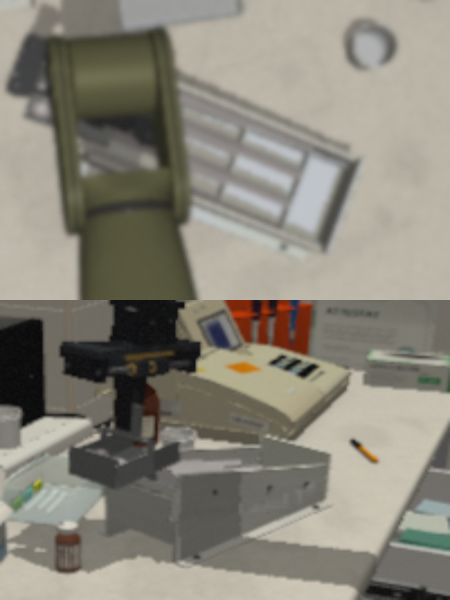

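The pan sits centred on the plate with its lip at about 156 against 158 commanded, between the walls. Pouring now.

```bash
python3 - <<'E'
from h import *
B=load()
env.move_l(*lip_pose(158,128,9,B),v=35); print(monitor.get_time())
for d in (11,12,13,14,15,16,18,20): env.move_l(*lip_pose(158,128,d,B),v=2.0 if d<17 else 4)
print(monitor.get_time())
for d,v in((24,6),(30,12),(36,15)): env.move_l(*lip_pose(158,128,d,B),v=v)
env.wait(.5)
im,_=vision.get_image("side"); cv2.imwrite("pics/side6.png",im[:,:,::-1]);im2,_=vision.get_image("wrist")
print(np.round(monitor.get_wrist_force(),1),monitor.get_time())
t2,_=vision.get_image("top")
cv2.imwrite("pics/m6.png",np.hstack([cv2.resize(t2[140:260,250:430],(480,320)),cv2.resize(im2,(320,320))])[:,:,::-1])
E
```

```text
25.175
30.4667
[-0.4 -0.4 -2.2] 33.4417
```

View pics/m6.png

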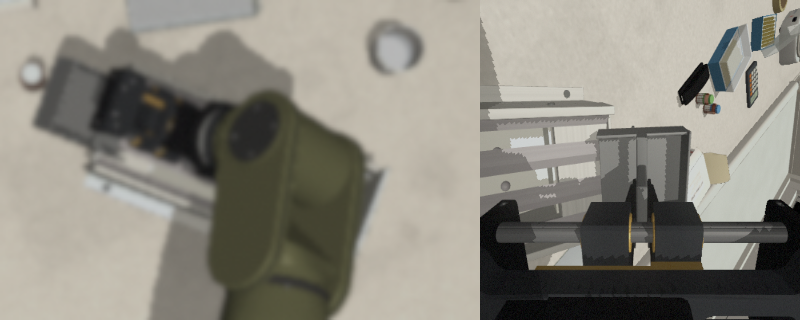

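The pan is empty: the wrist force fell by 3.1 N, about the weight of all the balls, and the wrist view shows a bare floor. Now I'll return the pan and inspect the board.

```bash
python3 - <<'E'
from h import *
B=load();pt,pa=B["pt"],B["pa"];rv=rot(pa).as_rotvec()
env.move_l(*lip_pose(165,190,30,B),v=100)
env.move_l([*pt,200],rv,v=170)
for cam in("top","side"):
    im,_=vision.get_image(cam); cv2.imwrite(f"pics/{cam}7.png",im[:,:,::-1])
    for k in("small_0","medium_0","large_0"): print(cam,k,[(np.round(r["point"]).tolist(),round(r["score"],2)) for r in nets.tip_of(cam,k)[:4]])
A=cv2.imread("pics/top7.png")[145:255,270:420]
cv2.imwrite("pics/t7c.png",cv2.resize(A,(800,587),interpolation=cv2.INTER_CUBIC))
print(monitor.get_time())
E
```

```text
top small_0 []
top medium_0 [([550.0, -122.0, 18.0], 0.53), ([484.0, -96.0, 17.0], 0.5)]
top large_0 [([511.0, -186.0, 22.0], 0.58), ([474.0, -170.0, 23.0], 0.52)]
side small_0 [([482.0, -198.0, 74.0], 0.59), ([622.0, 443.0, 0.0], 0.59)]
side medium_0 []
side large_0 []
36.5417
```

View pics/t7c.png

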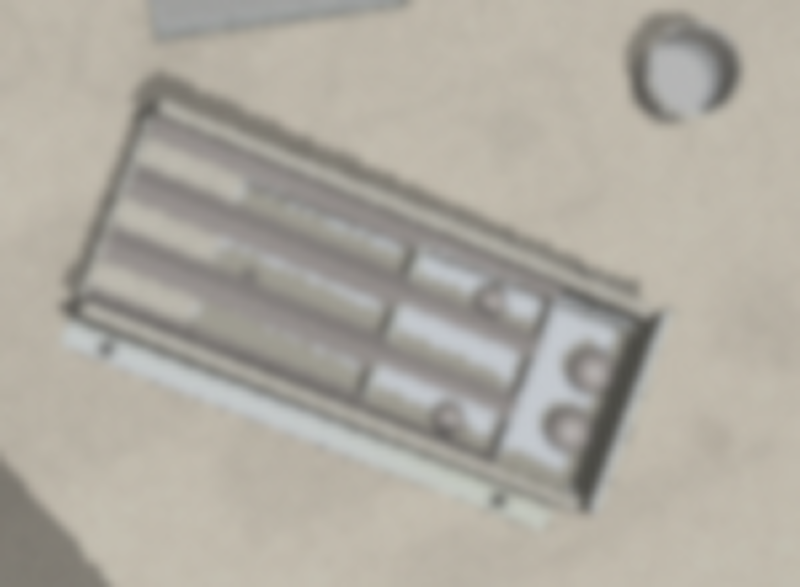

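Both large balls are in the foot compartment at (590,370) and (570,425), and both mediums are in the middle one at (490,297) and (452,420). The small balls may be at (235,262). I'll set the pan down, then look closely with the wrist camera.

```bash
python3 - <<'E'
from h import *
B=load();pt,pa=B["pt"],B["pa"];rv=rot(pa).as_rotvec()
env.move_l([*pt,80],v=150)
print(env.move_l([*pt,65],v=25,threshold=3),np.round(monitor.get_eef_pos(),1),np.round(monitor.get_wrist_force(),1))
claw.release()
env.move_l([*pt,190],v=200); print(monitor.get_time())
# wrist view: camera offset from TCP in world, then aim it over the fine screen
K=vision.get_calibration("wrist");W=np.linalg.inv(K["world_to_cam"]);p=np.array(monitor.get_eef_pos())
print("cam rel",np.round(W[:3,3]-p),W[:3,2].round(2))
off=R.from_rotvec(rv).inv().apply(W[:3,3]-p); ax=R.from_rotvec(rv).inv().apply(W[:3,2]); np.save("off.npy",np.r_[off,ax])
for j in(0,90,180,-90):
    r=rot(B["ba"]+np.radians(j)); z=300
    o=r.apply(off);d=r.apply(ax);tgt=bd(75,0,70,B)
    cam=tgt-d*((tgt[2]-(z+o[2]))/d[2]); q=cam-o
    print(j,q.round(),kinematics.ik(q,r.as_rotvec()))
E
```

```text
True [433.2 364.1  67. ] [0.5 0.1 4.3]
40.2083
cam rel [-65.  46. 171.] [ 0.23 -0.16 -0.96]
0 [529.  37. 300.] [-3.18759012e-02 -1.81800523e-01  1.80749674e+00 -4.44089210e-16
  1.51589644e+00 -1.25494982e+00]
90 [552. -14. 300.] None
180 [603.   9. 300.] [-7.37056428e-02 -1.80670118e-02  1.65587701e+00 -4.44089210e-16
  1.50378266e+00  1.84481309e+00]
-90 [580.  60. 300.] [ 1.05924752e-02 -6.27548332e-02  1.69922367e+00 -4.44089210e-16
  1.50512382e+00  3.58314880e-01]
```

```bash
python3 - <<'E'
from h import *
B=load()
env.move_pose([529,37,300],rot(B["ba"]).as_rotvec())
im,d=vision.get_image("wrist");K=vision.get_calibration("wrist"); cv2.imwrite("pics/w8.png",im[:,:,::-1]); np.save("pics/w8.npy",d)
for k in("small_0","medium_0","large_0"): print(k,[(np.round(r["point"]).tolist(),round(r["score"],2)) for r in nets.tip_of("wrist",k)[:4]])
for x,z in((110,95),(178,118),(-10,69)):
    q=K["world_to_cam"]@np.r_[bd(x,0,z,B),1];print(x,(K["fx"]*q[0]/q[2]+K["cx"]).round(),(K["fy"]*q[1]/q[2]+K["cy"]).round())
cv2.imwrite("pics/w8c.png",cv2.resize(im[:270,:,::-1],(800,386),interpolation=cv2.INTER_CUBIC))
print(monitor.get_time())
E
```

```text
small_0 [([586.0, -12.0, 6.0], 0.44)]
medium_0 [([479.0, -98.0, 13.0], 0.65), ([553.0, -120.0, 19.0], 0.48)]
large_0 [([510.0, -186.0, 17.0], 0.86), ([477.0, -172.0, 18.0], 0.64)]
110 308.0 212.0
178 365.0 218.0
-10 221.0 206.0
41.75
```

View pics/w8c.png

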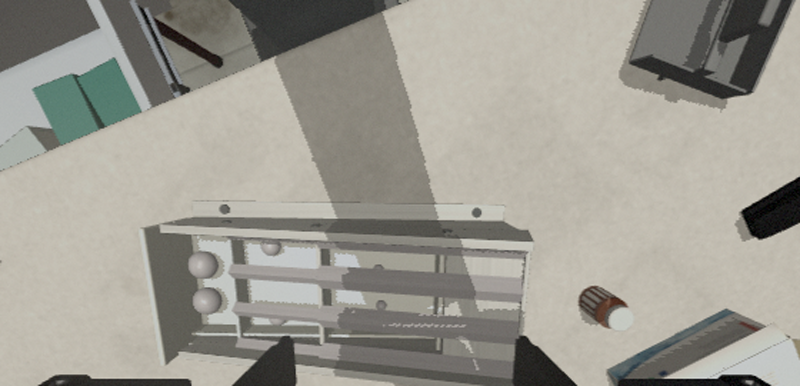

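```bash
python3 - <<'E'
from h import *
B=load()
env.move_pose([603,9,300],rot(B["ba"]+np.pi).as_rotvec())
im2,d2=vision.get_image("wrist");K=vision.get_calibration("wrist");cv2.imwrite("pics/w9.png",im2[:,:,::-1])
print("small",[(np.round(r["point"]).tolist(),round(r["score"],2)) for r in nets.tip_of("wrist","small_0")[:4]])
im=cv2.imread("pics/w8.png");a=im[155:270,220:380]
# corresponding region of the new view
pts=[]
for x,y,z in((185,60,130),(185,-60,130),(-20,60,60),(-20,-60,60)):
    q=K["world_to_cam"]@np.r_[bd(x,y,z,B),1];pts.append((K["fx"]*q[0]/q[2]+K["cx"],K["fy"]*q[1]/q[2]+K["cy"]))
lo=np.clip(np.min(pts,0)-5,0,None).astype(int);hi=np.max(pts,0).astype(int)+5;print(lo,hi)
b=im2[lo[1]:hi[1],lo[0]:hi[0],::-1]
rs=lambda i:cv2.resize(i,(640,int(640*i.shape[0]/i.shape[1])),interpolation=cv2.INTER_CUBIC)[:330]
o=np.vstack([rs(a)[:290],rs(b)[:310]]);o=cv2.convertScaleAbs(o,alpha=1.3);cv2.imwrite("pics/w9c.png",o);print(o.shape,monitor.get_time())
# depth of ball candidates in w8 relative to board frame is checked by eye + height:
E
```

```text
small [([552.0, 2.0, 16.0], 0.62), ([587.0, -11.0, 7.0], 0.58)]
[181 157] [356 271]
(600, 640, 3) 44.4667
```

View pics/w9c.png

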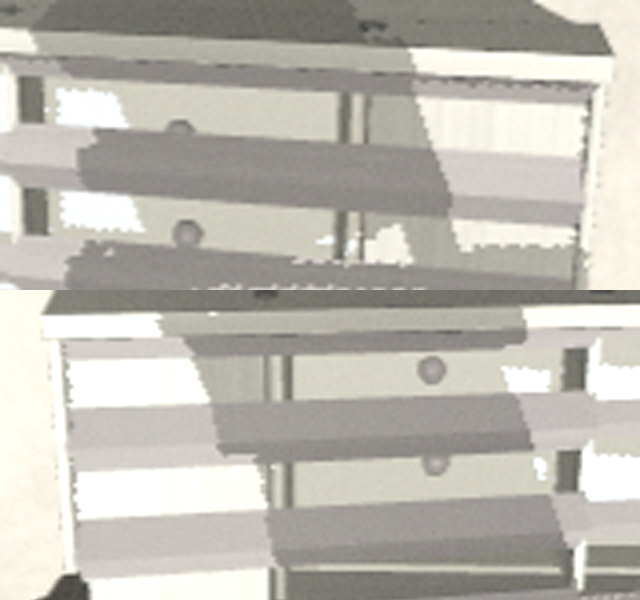

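```bash
python3 - <<'E'
from h import *
B=load();a=B["ba"]
def back(K,u,v,z=12,d=None):
    W=np.linalg.inv(K["world_to_cam"]);r=W[:3,:3]@np.array([(u-K["cx"])/K["fx"],(v-K["cy"])/K["fy"],1]);o=W[:3,3]
    p=o+r*(d if d else (z-o[2])/r[2]);q=p[:2]-B["bt"];return np.round([np.cos(a)*q[0]+np.sin(a)*q[1],-np.sin(a)*q[0]+np.cos(a)*q[1],p[2]],1)
K=vision.get_calibration("wrist")  # pose of w9
im,d=vision.get_image("wrist")
for u,v in((431,370),(436,463)):
    U=181+u*175/640;V=157+(v-290)*114/(640*114/175);print("w9",U,V,back(K,U,V),back(K,U,V,d=float(d[int(round(V)),int(round(U))])))
# go for an oblique view that shows the near lane too (board nearer image centre)
env.move_l([640,0,320],v=200)
K=vision.get_calibration("wrist");im,d=vision.get_image("wrist")
print([(np.round(r["point"]).tolist(),round(r["score"],2)) for r in nets.tip_of("wrist","small_0")[:4]])
pts=[]
for x,y,z in((185,60,130),(185,-60,130),(-20,60,60),(-20,-60,60)):
    q=K["world_to_cam"]@np.r_[bd(x,y,z,B),1];pts.append((K["fx"]*q[0]/q[2]+K["cx"],K["fy"]*q[1]/q[2]+K["cy"]))
lo=np.clip(np.min(pts,0)-5,0,None).astype(int);hi=np.max(pts,0).astype(int)+5;print(lo,hi)
b=cv2.resize(im[lo[1]:hi[1],lo[0]:hi[0],::-1],None,fx=3.5,fy=3.5,interpolation=cv2.INTER_CUBIC)
# top view enlarged too
t=cv2.imread("pics/top7.png")[150:220,275:370];t=cv2.resize(t,None,fx=4,fy=4,interpolation=cv2.INTER_CUBIC)
w=max(b.shape[1],t.shape[1]);f=lambda i:cv2.copyMakeBorder(i,0,0,0,w-i.shape[1],0)
o=cv2.convertScaleAbs(np.vstack([f(b)[:310],f(t)[:290]]),alpha=1.3);cv2.imwrite("pics/w10c.png",o);print(o.shape,monitor.get_time())
E
```

```text
w9 298.8515625 178.875 [ 49.8 -27.9  12. ] [ 50.1 -29.1  17.9]
w9 300.21875 204.3046875 [47.  13.4 12. ] [47.5 11.  20.1]
[([589.0, -10.0, 9.0], 0.46)]
[192 181] [354 289]
(590, 567, 3) 44.9833
```

View pics/w10c.png

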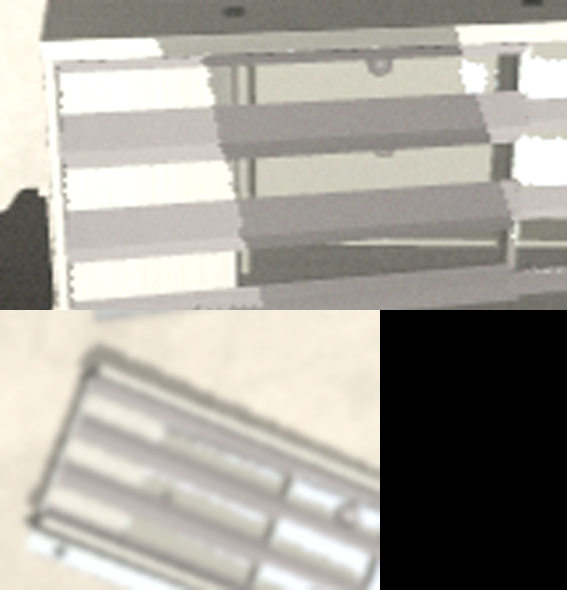

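The closed plate is clear in all three lanes. Two small balls lie on the floor of their compartment, at board (50,-28) and (47,12). The third is hidden, so I'll look straight down from three lateral offsets.

```bash
python3 - <<'E'
from h import *
B=load();a=B["ba"];o6=np.load("off.npy");r=rot(a+np.pi)
K=vision.get_calibration("top");W=np.linalg.inv(K["world_to_cam"]);v=W[:3,:3]@np.array([(316-K["cx"])/K["fx"],(195.5-K["cy"])/K["fy"],1])
p=W[:3,3]+v*((12-W[2,3])/v[2]);q=p[:2]-B["bt"];print("top cand",np.cos(a)*q[0]+np.sin(a)*q[1],-np.sin(a)*q[0]+np.cos(a)*q[1])
tiles=[]
for y in(-45,10,60):
    tcp=bd(50,y,0,B)-r.apply(o6[:3]);tcp[2]=280
    env.move_l(tcp,r.as_rotvec(),v=150)
    K=vision.get_calibration("wrist");im,d=vision.get_image("wrist");np.savez(f"pics/v{y}.npz",im=im,d=d,M=K["world_to_cam"],k=[K["fx"],K["fy"],K["cx"],K["cy"]])
    print(y,[(np.round(s["point"]).tolist(),round(s["score"],2)) for s in nets.tip_of("wrist","small_0")[:4]])
    pts=[]
    for x in(115,-25):
        for yy in(60,-60):
            q=K["world_to_cam"]@np.r_[bd(x,yy,80,B),1];pts.append((K["fx"]*q[0]/q[2]+K["cx"],K["fy"]*q[1]/q[2]+K["cy"]))
    lo=np.clip(np.min(pts,0),0,None).astype(int);hi=np.max(pts,0).astype(int);print(lo,hi)
    tiles.append(cv2.resize(im[lo[1]:hi[1],lo[0]:hi[0],::-1],(390,295),interpolation=cv2.INTER_CUBIC))
tiles.append(np.zeros_like(tiles[0]))
cv2.imwrite("pics/w11.png",cv2.convertScaleAbs(np.vstack([np.hstack(tiles[:2]),np.hstack(tiles[2:])]),alpha=1.3));print(monitor.get_time())
E
```

```text
top cand 84.22348554085215 -3.8053397744111486
-45 [([513.0, -185.0, 19.0], 0.48), ([548.0, 2.0, 14.0], 0.47), ([563.0, 35.0, 9.0], 0.42), ([545.0, -47.0, 2.0], 0.34)]
[229 105] [348 203]
10 [([564.0, 32.0, 6.0], 0.64)]
[226  54] [351 161]
60 []
[224   2] [354 119]
47.2417
```

View pics/w11.png

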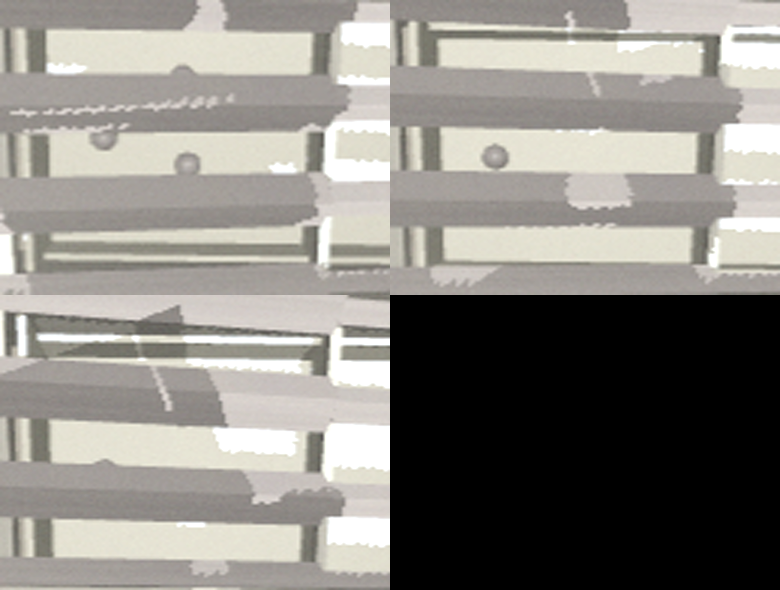

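All three small balls are in the small compartment: tile 1 shows them at (183,70), (104,137) and (187,163), and the third matches the top-view candidate at board (84,-4). Last checks, then hand in.

```bash
python3 - <<'E'
from h import *
B=load();a=B["ba"]
env.movej([-1.343,0.124,1.65,0,1.367,-0.083])
for cam in("top","side"):
    im,_=vision.get_image(cam); cv2.imwrite(f"pics/{cam}12.png",im[:,:,::-1])
    for k in("pan","pan_grip","pan_lip","drawer_front","specimen_cup","reagent_vial","timer","stapler"): print(cam,k,[(np.round(r["point"]).tolist(),round(r["score"],2)) for r in nets.tip_of(cam,k)[:1]])
print(bd(-164,0,70,B).round(),monitor.get_time())
ticket.sign_off()
E
```

```text
top pan [([431.0, 364.0, -1.0], 0.74)]
top pan_grip [([433.0, 361.0, 81.0], 0.76)]
top pan_lip [([399.0, 318.0, 27.0], 0.81)]
top drawer_front [([482.0, -202.0, 70.0], 0.78)]
top specimen_cup [([697.0, -240.0, 0.0], 0.81)]
top reagent_vial [([485.0, -200.0, 73.0], 0.69)]
top timer [([422.0, 556.0, 0.0], 0.8)]
top stapler [([622.0, 445.0, -3.0], 0.65)]
side pan [([434.0, 369.0, 2.0], 0.73)]
side pan_grip [([429.0, 366.0, 83.0], 0.78)]
side pan_lip []
side drawer_front [([482.0, -200.0, 70.0], 0.92)]
side specimen_cup [([699.0, -240.0, 3.0], 0.63)]
side reagent_vial [([662.0, 218.0, 1.0], 0.5)]
side timer [([433.0, 362.0, 84.0], 0.69)]
side stapler [([622.0, 445.0, 2.0], 0.97)]
[ 485. -202.   70.] 50.6583
the job is handed in; nothing more can be done
```

I pushed the drawer home, tipped the balls onto the closed plate and set the empty pan back upright where it came from. The job was handed in at about 51 s of the 62 s allowed.

**Drawer:** two pushes met the hard stop at the same place. At the end both cameras put the front within 4 mm of its home position.

**Balls:** the camera views show all seven in the right compartments: 3 small, 2 medium and 2 large. The plate was clear in every lane. One small ball was hidden behind a bar in the first views; I found it by looking from straight above.

**Pan and other things:** the pan reads within about 5 mm of its start, with its heights right for standing upright. The cup, vial, timer and stapler show no movement beyond measurement error.

**Readings that disagreed:**
- The top camera labelled the drawer front as the vial, and the side camera labelled the pan grip as the timer. In each case the other camera placed the item correctly.
- The side camera missed the pan lip in the last picture.
- Right after the push, the side camera read the drawer front 6 mm off; that agreed by the end.

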